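# Close up the cold-light source and set its brightness

## Task

The lamp of the light source has just been changed. Push its side door fully shut, swing the latch's wire loop over so that it drops behind the hook on top of the door, and press the latch lever down flat until it snaps over centre; then turn the large knob on the sloping panel until its white line points exactly at the red tab on the dial. Leave the red tab and everything else on the desk where it is.

Things in the scene. Friction and masses are not known exactly. Their poses are not given: they have to be found in the camera images.
- light_source: cold-light source: fixed grey console 270 (x) x 260 (y) x 130 mm. Origin: centre of its underside; x from front to rear, y left. Front half: dark panel sloping 28 deg, 58 mm high at x -135 rising to 130 mm at x 0, outward normal (-0.469, 0, 0.883). Behind x 0 the top is level at 130 mm. Lamp door on the right side (-y) of the rear half; draw latch on the level top beside it
- lamp_door (a joint): upright door, 117 mm long, 30 mm thick, 18 to 130 mm above the desk, on a vertical hinge at the console's rear right corner. 0 = shut, its outer face in line with the console's side (y -130 mm); grows as its front edge swings out to the right (at most 1.6). Stays where it is left (0.08 N m)
- lamp_door_hinge (a point): point on the door's vertical hinge axis, at (122, -130, 74) mm in the light source's frame. Turns with the door: x runs along the outer face towards the hinge, y through the door to the inside, z up. The door spans x -117 to 0, y 0 to 30, z -56 to 56 mm
- door_handle (a point): middle of the black upright bar handle on the door: bar 10 mm thick and 60 mm long along z, 35 mm off the outer face, 100 mm from the hinge, 78 mm above the desk. Pushing it from outside shuts the door. Axes as at the hinge
- keeper (a point): seat of the loop's bar, 5 mm above the door's top edge. Axes: door's (y to the inside). Keeper: steel hook 24 mm wide; post's outer face 3 mm inside this point; nose above, underside 4.5 and top 8.5 mm above it, jutting 5 mm outward of it. Its foot plate (top 3 mm below) reaches 25 mm outward. To hook, the bar comes down over 8 mm outward of this point onto the plate
- latch_lever (a joint): lever, a black steel strip 28 mm wide, 62 mm long. 0 = closed, flat, pointing left (+y), away from the door; grows as its tip lifts and swings over towards the door (1.57 upright, 2.0 at most). Stays where left (0.06 N m). With the loop hooked, pressing it down (about 4 N near the tip) draws the loop tight; it snaps over centre to 0 and stays
- lever_pivot (a point): lever's pivot axis, parallel to the light source's x, at (45, -65, 144) mm in the light source's frame, 14 mm above the level top. The lever's pressing face (upper face when closed, face towards the door when open) lies 4 mm off this axis
- lever_tip (a point): end of the lever, 62 mm from the pivot, mid-thickness
- latch_loop (a joint): bright steel wire loop hinged to the lever 18 mm from the lever's pivot towards its tip, swinging freely. The loop's angle above level, from the door's direction (-y), is this value minus the lever's value. At the start it leans back, away from the door, on its stop at 3.9; pushed past upright it falls by its own weight onto the door's top
- loop_bar (a point): middle of the loop's free cross bar: steel rod 6 mm thick, 41 mm long, parallel to the light source's x, 65 mm from the loop's hinge; its two side rods leave 35 mm clear between them. At the start it stands higher than the lever's tip and farther from the door
- brightness (a joint): angle of the large black round knob on the sloping panel: grip 50 mm across on a skirt 68 mm across; the skirt's top is 10.5 mm and the knob's top 42.5 mm off the panel. Turns clockwise, seen from in front, from 0 (white line at lower left, 135 deg before upslope) to 4.71. Friction 0.06 N m
- knob_grip (a point): point on the knob's axis, 27 mm off the panel, at (-68, -12, 125) mm in the light source's frame. z is the panel's outward normal (the knob's axis), x points up the slope, y to the left
- knob_pointer (a point): point 40 mm from the knob's axis in the direction of its white line (whose outer end is at 34 mm)
- preset_tab (a joint): angle of the red preset tab on the dial's rim, counted like the knob: the white line points at the tab when both values are equal. Stiff (0.4 N m), to be left alone
- tab_point (a point): point 40 mm from the knob's axis in the direction of the red tab; the tab reaches from 37 to 57 mm from the axis, is 8 mm wide, its top 7.5 mm off the panel
- old_lamp: bystander: the used reflector lamp, a silvery cone 51 mm across and 44 mm tall, standing face down on the rear left of the light source's top
- coffee_cup: bystander: red paper cup with white lid, 82 mm across, 103 mm tall, left of the light source
- squeeze_bottle: bystander: clear bottle with black cap, 54 mm across, 160 mm tall, left of the light source
- drink_can: bystander: red can, 66 mm across, 122 mm tall, right of the light source beyond the door's swing
- screwdriver: bystander: screwdriver with yellow handle, 190 mm long, 26 mm thick, lying in front of and right of the light source
- suture_box: bystander: cardboard box 70 x 140 x 50 mm, on the desk right of the light source, nearer the robot than the can

How it is judged:
On the way, in this order (a step that is already met when the one before it is completed fails the run):
1. the lamp door is shut (value of joint lamp_door below 0.04 rad), for 0.2 s.
2. with the door shut, the loop's bar lies behind the keeper's hook (value of joint lamp_door below 0.04 rad and y of loop_bar in the frame of keeper between -0.026 and 0.004 m and z of loop_bar in the frame of keeper between -0.006 and 0.004 m), for 0.2 s.
3. the lever is down flat with the loop hooked (all of step 2 and value of joint latch_lever below 0.08 rad), for 0.2 s.
4. the knob's white line points at the red tab (distance between knob_pointer and tab_point below 0.004 m), for 0.2 s.
At the end, for the whole second after the job is handed in: Door shut (within 0.04 rad), loop bar behind the keeper hook (at most 26 mm outward, 4 mm inward, 6 mm below or 4 mm above its seat), lever down (within 0.08 rad), the knob's white line at the red tab (within 4 mm at 40 mm radius, about 5.7 degrees), all at rest (all of step 3 and distance between knob_pointer and tab_point below 0.004 m and velocity of joint lamp_door between -0.05 and 0.05 rad/s and velocity of joint latch_lever between -0.05 and 0.05 rad/s and velocity of joint brightness between -0.05 and 0.05 rad/s); the robot touches nothing.
It fails at once if a thing on the desk or on the light source is disturbed (moved over 30 mm) (distance of any of old_lamp, coffee_cup, squeeze_bottle, drink_can, screwdriver, suture_box from where it was at the start of the episode above 0.03 m).
It fails at once if the red tab is shifted (over 3 mm) (distance of tab_point from where it was at the start of the episode above 0.003 m).
It also fails if it takes over 59 s, if anything falls off the work surface, if the arm or the gripper's body presses on something with over 40 N, if the wrist force passes 120 N, or if a joint passes its speed limit or range.

## Robot

A 6-joint arm with a two-finger parallel gripper is mounted at the origin on the work surface. World frame = base frame: x ahead of the robot, y to its left, z up, the work surface at z = 0. Lengths are in m, angles in rad, forces in N, time in s.
With the tool pointing down it reaches from about 0.375 to 0.975 m from the base axis. Payload 3.8 kg.
Tool frame: the origin (TCP) lies at the very end of the fingers, on their centre line; the grasp point (between the pads) lies 19 mm behind it (bot.tcp_to_grasp is the z of the grasp point in the tool frame, in m); z points along the fingers, y is the direction in which the jaws open and shut (so a half turn about z gives the same grasp; the last joint's range is limited). The gripper opens to 85 mm and grips with 20 to 120 N. Pads are 22 mm wide; open, the fingers measure 114 mm over their backs; the gripper's body (76 mm by 85 mm) begins 54 mm behind the grasp point. The pads swing forward as they close: fully open they stand 13 mm farther back than shut.
Start: joints at [1.186, 0.264, 1.604, -0, 1.274, -0.037], TCP at [0.23, 0.635, 0.231] pointing down, gripper open.
Joint ranges: [-2.63, 2.63], [-0.94, 2.18], [0.31, 2.57], [-1.31, 4.45], [0, 2.66], [-2.55, 2.55]. Speed limits (rad/s): [2.57, 2.57, 3.14, 3.14, 3.14, 3.14].

## Interface

Orientations are given as a rotation vector (axis times angle).
In Python, from workcell import status, vision, job, bot gives the robot as it stands.
- The arm moves only by the tool apply_moves, never from a script. Its argument "deltas" is a list of rows, each a list of 7 numbers: the shift along the tool's x, y, z in m, then the turn, a rotation vector about the tool's x, y, z in rad, then the closure, from 0 (fully open) to 1 (shut). In form: [[x, y, z, rx, ry, rz, jaw], ...]. A call has 1 to 8 rows; each row is the pose to reach, as a shift and turn from the pose commanded when the call began, along the tool's axes at that moment; what a row does not reach only later rows make up. A row lasts 1/12 s, in which the tool goes at most 41.7 mm and 7.16 degrees, less where a joint would pass 70% of its speed; a pose out of reach is approached as far as the arm can. A call with a gripper value outside its range is refused whole. The fingers move at their own pace and stop on an object; "squeeze" is the grip in N (left out, the last holds). Time passes only in rows, so rows that repeat a pose let the fingers close. It gives the time, the measured TCP pose, the force and the opening at its end, in the units of the state.
- status.read_state(): the state, without advancing time (a new reading comes with each control period).
- vision.read_camera(name): name is "side" or "top" or "wrist"; returns the picture (400x640x3 uint8, red, green, blue); there is no depth.
- vision.get_calibration(name): a dict with "fov_y" (degrees; the focal length in pixels is half the picture's height over the tangent of half this angle, whatever the lens; pixels are square), "cx", "cy" (the principal point, pixels), "R" (3x3) and "t" (3): a world point X has camera coordinates R X + t; the wrist camera has in their place "tool_from_camera" (4x4, takes a point from camera to tool coordinates, whose origin is the TCP and whose axes are the flange's). Camera axes: x right, y down, z forward; pixel columns grow to the right and rows downward; lengths in m; the calibration is good to about 2 mm. A picture is of the moment at which its call begins: read the wrist's pose just before it. get_calibration takes no time and is no camera call.
- job.finish_job(): hands the job in, once; it reports no verdict.
The state is a dict: "time": time; "q": joint angles; "joint_vel": joint speeds; "joint_torque": joint torques, N m; "tool_pos": TCP position; "tcp_rot": TCP orientation; "wrist_force": force on the tool from outside, world axes, zero at the start; "torque": the same for the moment, N m; "width": opening from 0.0 (shut) to 1.0 (fully open).
Only numpy, scipy, OpenCV 4.12 (cv2) and the standard library are available. Lean on these libraries where they do the work, as an engineer would, in place of code of your own. Each camera call takes 0.05 s, during which the arm holds its last target. There are 200 camera calls.

## Working session

There is one attempt and no reset: what is moved stays moved. The work goes in short steps, Python scripts to look and compute and a tool call to move; the robot and the scene stay as the last step left them, time stands still between calls to the robot, and variables do not carry over. Pictures are saved under pics/ and viewed, about 8 in all and at most 12, crops included, and the job is handed in when it is done.

Besides the shell and the picture viewer there is one more tool, called after "Emit:" as name(argument=value, ...) on one line, values as JSON. apply_moves: Moves the arm, as the interface text tells. Its arguments: {"type":"object","properties":{"deltas":{"type":"array","items":{"type":"array","items":{"type":"number"}}},"squeeze":{"type":"number"}},"required":["deltas"]}

```bash
ls; mkdir -p pics; python3 - <<'E'
from workcell import status, vision, job, bot
import cv2,numpy as np
print(status.read_state())
for n in("side","top"):
    im=vision.read_camera(n); cv2.imwrite(f"pics/{n}0.png",im[:,:,::-1]); print(n,vision.get_calibration(n))
print(vision.get_calibration("wrist"))
E
```

```text
pics
{'time': 0.0, 'q': array([ 1.18612371e+00,  2.64762235e-01,  1.60539175e+00, -1.58443710e-05,
        1.27367175e+00, -3.69141440e-02]), 'joint_vel': array([ 1.03334448e-03,  1.24403199e-03, -1.37582743e-03,  9.03281040e-05,
       -3.52157052e-04, -9.09156555e-04]), 'joint_torque': array([ 1.77752969e-03, -5.15097249e+01, -3.67324054e+01,  5.34685341e-06,
        1.26413174e-02, -2.31270866e-05]), 'tool_pos': array([0.22977544, 0.63391041, 0.2299463 ]), 'tcp_rot': array([-0.5434235 , -3.09377455,  0.00343457]), 'wrist_force': array([-0.18113609, -0.32509444,  0.14843284]), 'torque': array([ 0.01613144,  0.01779259, -0.05006427]), 'width': 0.9986115805275904}
side {'fov_y': 46.7377786252229, 'cx': 325.43554806053135, 'cy': 200.2364244708971, 'R': array([[-0.96699521, -0.25433384,  0.01531528],
       [-0.19864104,  0.71487495, -0.67044429],
       [ 0.15956816, -0.65135866, -0.74180179]]), 't': array([0.56834341, 0.15762459, 1.24023001])}
top {'fov_y': 52.887700262329645, 'cx': 319.7633805252747, 'cy': 201.77072444612818, 'R': array([[ 0.02233543, -0.99968605,  0.0113547 ],
       [-0.99156961, -0.02360122, -0.12740755],
       [ 0.12763553, -0.00841327, -0.99178545]]), 't': array([-9.15947526e-05,  5.68750154e-01,  1.09271065e+00])}
{'fov_y': 58.77098049760908, 'cx': 321.06211945109334, 'cy': 198.8719462864673, 'tool_from_camera': array([[ 2.84251246e-04, -9.50035636e-01, -3.12141330e-01,
         8.15764377e-02],
       [ 9.99997873e-01, -3.67538920e-04,  2.02929139e-03,
        -1.11861105e-04],
       [-2.04262322e-03, -3.12141243e-01,  9.50033511e-01,
        -1.43441888e-01],
       [ 0.00000000e+00,  0.00000000e+00,  0.00000000e+00,
         1.00000000e+00]])}
```

View pics/top0.png

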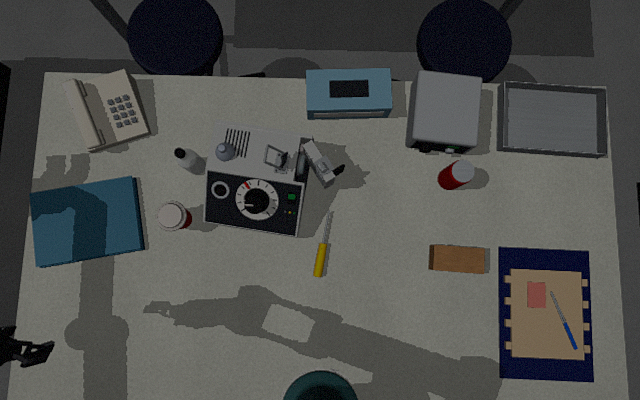

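View pics/side0.png

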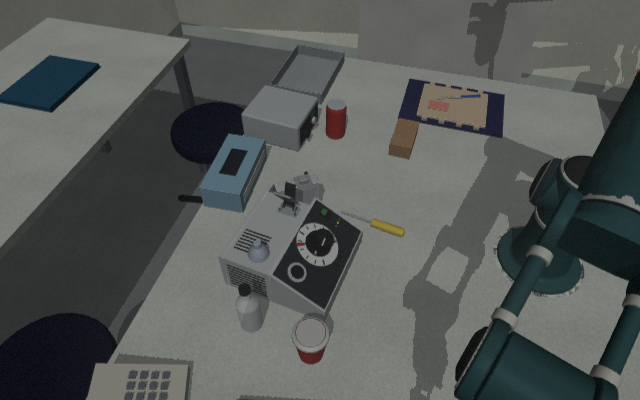

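The top picture shows the console (about 205-305, 125-235), with the door open at (320,160) and the red tab at about (248,184). In the side picture the console is at 220-360, 180-310. I'll enlarge both.

```bash
python3 - <<'E'
import cv2
a=cv2.imread("pics/top0.png")[115:245,195:355]; cv2.imwrite("pics/topc.png",cv2.convertScaleAbs(cv2.resize(a,None,fx=4.5,fy=4.5,interpolation=cv2.INTER_CUBIC),alpha=1.5))
a=cv2.imread("pics/side0.png")[165:320,212:372]; cv2.imwrite("pics/sidec.png",cv2.convertScaleAbs(cv2.resize(a,None,fx=3.8,fy=3.8,interpolation=cv2.INTER_CUBIC),alpha=1.5))
E
```

```text
(no output)
```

View pics/topc.png

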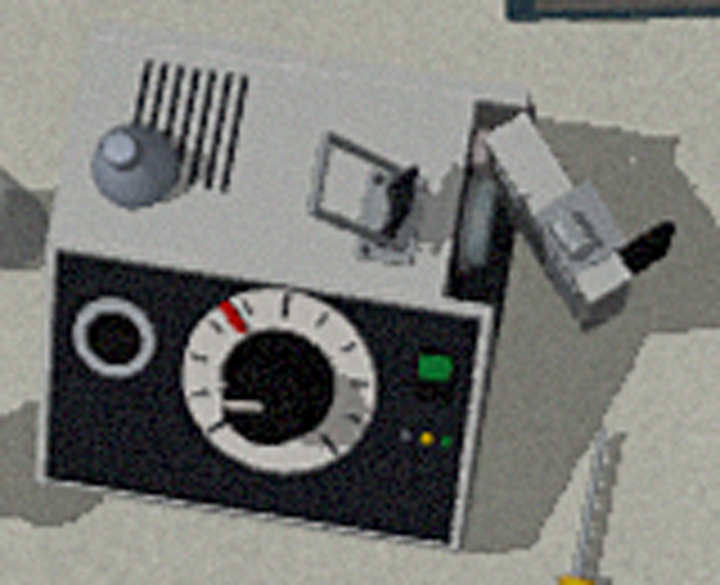

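View pics/sidec.png

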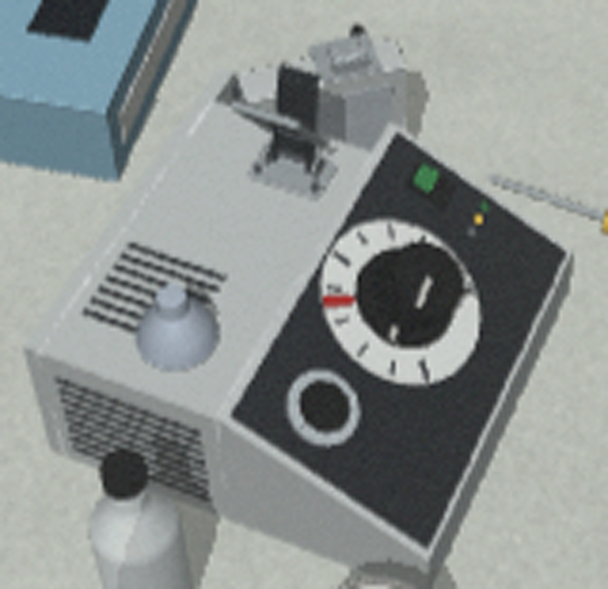

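```bash
cat > h.py <<'E'
from workcell import status, vision, job, bot
import numpy as np, cv2
from scipy.spatial.transform import Rotation as Ro
from scipy.optimize import least_squares
def proj(n,X,pose=None):
    c=vision.get_calibration(n); f=200/np.tan(np.radians(c["fov_y"])/2)
    X=np.atleast_2d(X)
    if n=="wrist":
        T=np.eye(4);T[:3,:3]=Ro.from_rotvec(pose[1]).as_matrix();T[:3,3]=pose[0]
        M=np.linalg.inv(T@np.array(c["tool_from_camera"])); R,t=M[:3,:3],M[:3,3]
    else: R,t=c["R"],c["t"]
    P=X@np.array(R).T+t
    return np.c_[c["cx"]+f*P[:,0]/P[:,2],c["cy"]+f*P[:,1]/P[:,2]]
def W(p,X): # ls frame mm -> world m
    return Ro.from_euler("z",p[2]).apply(np.atleast_2d(X)/1000)+[p[0],p[1],0]
H=np.array([122,-130,74.])
def door(d,X): return Ro.from_euler("z",d).apply(np.atleast_2d(X))+H   # sign checked in fit
def lever(a,r,off=0,x=0): # angle from +y up, over to -y
    return np.array([[45+x,-65+r*np.cos(a)-off*np.sin(a)*-1*-1,144+r*np.sin(a)+off*np.cos(a)]])
def loop(a,L,r=65,x=0):
    h=lever(a,18)[0]; b=L-a
    return np.array([[45+x,h[1]-r*np.cos(b),h[2]+r*np.sin(b)]])
N=np.array([-.469,0,.883]);U=np.array([.883,0,.469]);G=np.array([-68,-12,125.])
def knob(th,r,h): # h off panel, clockwise seen from outside; th=0 is 135deg before upslope
    a=th-np.radians(135); return (G+N*(h-27)+r*(U*np.cos(a)-np.array([0,1,0])*np.sin(a)))[None]
T=lambda u,v:(195+u/4.5,115+v/4.5)
S=lambda u,v:(212+u/3.8,165+v/3.8)
E
cat > fit.py <<'E'
from h import *
obs=[("top",[0,130,130],T(58,250)),("top",[0,-130,130],T(490,312)),("top",[-135,130,58],T(42,480)),("top",[-135,-130,58],T(458,548)),
("top",[135,130,130],T(95,28)),("top",[135,-130,130],T(532,98)),
("side",[0,130,130],S(232,416)),("side",[0,-130,130],S(396,128)),("side",[-135,130,58],S(432,555)),("side",[-135,-130,58],S(572,255)),("side",[135,130,130],S(28,350))]
f=lambda p:np.concatenate([(proj(n,W(p,X))[0]-o) for n,X,o in obs])
r=least_squares(f,[.75,.1,-.1],loss="soft_l1"); p=r.x
print(p,np.round(f(p).reshape(-1,2),1).tolist())
def fit(g,o,x0):
    r=least_squares(lambda q:np.concatenate([proj(n,W(p,X(q)))[0]-o_ for n,X,o_ in o]),x0); print(g,r.x,np.round(r.fun.reshape(-1,2),1).tolist()); return r.x
D=lambda X:(lambda q:door(q[0],X))
fit("door",[("top",D([0,0,56]),T(530,112)),("top",D([-117,0,56]),T(632,272)),("top",D([-117,30,56]),T(588,305)),("top",D([-100,-35,34]),T(672,228)),("side",D([-100,-35,34]),S(357,28))],[.8])
fit("lever",[("side",lambda q:lever(q[0],62,0,14),S(283,65)),("side",lambda q:lever(q[0],62,0,-14),S(318,78)),("top",lambda q:lever(q[0],62,0,14),T(416,165))],[1.5])
fit("lever+loop",[("side",lambda q:lever(q[0],62,0,14),S(283,65)),("side",lambda q:lever(q[0],62,0,-14),S(318,78)),("top",lambda q:loop(q[0],q[1],65,20),T(330,136)),("top",lambda q:loop(q[0],q[1],65,-20),T(314,212))],[1.5,3.9])
fit("knob",[("top",lambda q:knob(q[0],34,10.5),T(228,404)),("side",lambda q:knob(q[0],34,10.5),S(394,335))],[.8])
fit("tab",[("top",lambda q:knob(q[0],47,7),T(232,317)),("side",lambda q:knob(q[0],47,7),S(339,300))],[2])
np.save("p.npy",p)
E
python3 fit.py
```

```text
[ 0.61645877  0.18290637 -0.13241638] [[-2.4, -1.0], [0.7, 0.7], [-1.1, 1.4], [0.6, 1.1], [-0.9, -1.3], [-0.5, -1.8], [-1.7, 0.2], [0.4, -2.3], [0.7, 0.3], [1.0, -2.5], [-0.1, -1.7]]
door [0.7254203] [[-0.8, -0.2], [0.8, 1.2], [0.9, 0.0], [-1.0, 0.3], [0.5, -0.3]]
lever [1.814381] [[-0.0, 0.7], [1.2, 0.5], [-0.2, 1.3]]
lever+loop [1.81307635 3.9771055 ] [[-0.0, 0.7], [1.2, 0.5], [-0.3, 1.1], [0.4, 0.4]]
knob [0.5467755] [[-1.8, -2.1], [2.1, 0.6]]
tab [1.66140686] [[0.1, 1.2], [1.5, -0.8]]
```

```bash
cat >> h.py <<'E'
import os
P=np.load("p.npy") if os.path.exists("p.npy") else None
def Rdown(yaw): # tool x = -ls x, tool y = +ls y, z down
    return Ro.from_euler("z",yaw)*Ro.from_matrix([[-1,0,0],[0,1,0],[0,0,-1]])
def plan(targets,R=None,s=None):
    s=s or status.read_state(); R0=Ro.from_rotvec(s["tcp_rot"]); R=R or Rdown(P[2])
    for X in np.atleast_2d(targets):
        d=R0.inv().apply(X-s["tool_pos"]); print(np.round(np.r_[d,(R0.inv()*R).as_rotvec()],3).tolist(), "dist",round(np.linalg.norm(d),3))
def st():
    s=status.read_state(); print("t",round(s["time"],2),"pos",np.round(s["tool_pos"],4),"ls",np.round(Ro.from_euler("z",-P[2]).apply(s["tool_pos"]-[P[0],P[1],0])*1000,1),"rot",np.round(s["tcp_rot"],3),"F",np.round(s["wrist_force"],1),"w",round(s["width"],2),"q",np.round(s["q"],2)); return s
E
python3 - <<'E'
from h import *
st(); plan([[.45,.32,.38],[.57,.12,.40]])
E
```

```text
t 0.1 pos [0.2298 0.634  0.2301] ls [-442.8  396.1  230.1] rot [-5.440e-01 -3.094e+00  3.000e-03] F [-0.6  0.2 -0.3] w 1.0 q [ 1.19  0.26  1.61  0.    1.27 -0.04]
[-0.314, -0.22, -0.15, -0.002, -0.0, -0.215] dist 0.412
[-0.495, -0.368, -0.169, -0.002, -0.0, -0.215] dist 0.639
```

Emit:
apply_moves(deltas=[[-0.02,-0.02,-0.04,0,0,0,1],[-0.04,-0.03,-0.08,0,0,-0.05,1],[-0.07,-0.06,-0.11,0,0,-0.1,1],[-0.1,-0.085,-0.12,0,0,-0.15,1],[-0.13,-0.11,-0.13,0,0,-0.215,1],[-0.16,-0.13,-0.14,0,0,-0.215,1],[-0.19,-0.15,-0.15,0,0,-0.215,1],[-0.22,-0.17,-0.16,0,0,-0.215,1]])

```text
time: 0.77
tool_pos: [0.3772, 0.4008, 0.3906]
tcp_rot: [-0.207, -3.135, 0.0]
wrist_force: [1.5, 0.1, 0.4]
width: 0.001
```

```bash
python3 - <<'E'
from h import *
st(); plan([[.57,.12,.40]])
E
```

```text
t 0.77 pos [0.3772 0.4008 0.3906] ls [-265.9  184.4  390.6] rot [-0.207 -3.135  0.   ] F [1.5 0.1 0.4] w 0.0 q [ 0.77 -0.03  1.64 -0.    1.53 -0.67]
[-0.228, -0.253, -0.009, -0.0, -0.0, 0.0] dist 0.341
```

Emit:
apply_moves(deltas=[[-0.028,-0.03,0,0,0,0,1],[-0.055,-0.06,0,0,0,0,1],[-0.083,-0.09,0,0,0,0,1],[-0.11,-0.12,0,0,0,0,1],[-0.138,-0.15,0,0,0,0,1],[-0.165,-0.18,0,0,0,0,1],[-0.19,-0.21,0,0,0,0,1],[-0.22,-0.24,0,0,0,0,1]])

```text
time: 1.43
tool_pos: [0.5628, 0.1343, 0.3901]
tcp_rot: [-0.208, -3.134, -0.0]
wrist_force: [0.3, 0.9, -0.3]
width: 0.002
```

```bash
python3 - <<'E'
from h import *
s=st(); im=vision.read_camera("wrist"); np.save("w1.npy",np.r_[s["tool_pos"],s["tcp_rot"]])
cv2.imwrite("pics/w1.png",cv2.convertScaleAbs(cv2.resize(im[:,:,::-1],None,fx=1.25,fy=1.25,interpolation=cv2.INTER_CUBIC),alpha=1.4))
E
```

```text
t 1.43 pos [0.5628 0.1343 0.3901] ls [-46.8 -55.2 390.1] rot [-0.208 -3.134 -0.   ] F [ 0.3  0.9 -0.3] w 0.0 q [ 0.19  0.02  1.59  0.    1.53 -1.25]
```

View pics/w1.png

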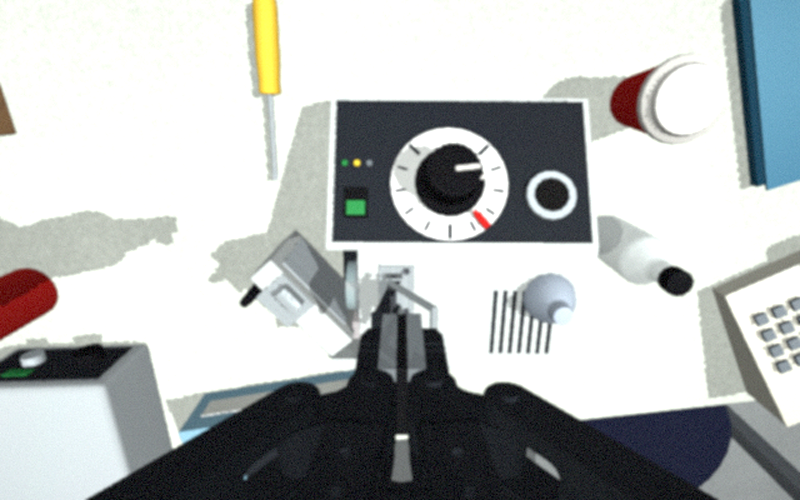

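```bash
cat >> fit.py <<'E'
print("----")
w=np.load("w1.npy"); po=(w[:3],w[3:]); V=lambda u,v:(u/1.25,v/1.25)
C=G-25*N
obs2=obs+[("wrist",C,V(449,184)),("top",C,T(280,381)),("side",C,S(400,301)),("wrist",[0,-130,130],V(329,247)),("wrist",[0,130,130],V(597,247)),("wrist",[-135,-130,58],V(334,99)),("wrist",[-135,130,58],V(589,98))]
for use in (obs2,[o for o in obs2 if o[0]=="wrist"],[o for o in obs2 if o[0]!="wrist"]):
    f=lambda p:np.concatenate([(proj(n,W(p,X),po)[0]-o) for n,X,o in use])
    r=least_squares(f,[.62,.18,-.13],loss="soft_l1"); p=r.x; print(p,np.round(f(p).reshape(-1,2),1).tolist())
    if use is obs2: pa=p
p=pa
def fit(g,o,x0):
    r=least_squares(lambda q:np.concatenate([proj(n,W(p,X(q)),po)[0]-o_ for n,X,o_ in o]),x0); print(g,r.x,np.round(r.fun.reshape(-1,2),1).tolist())
fit("tab",[("wrist",lambda q:knob(q[0],47,7),V(482,219))],[1.6])
fit("knob",[("wrist",lambda q:knob(q[0],24,42.5),V(479,167))],[.6])
fit("door",[("wrist",D([-117,30,56]),V(295,234)),("wrist",D([-117,0,56]),V(251,278)),("wrist",D([-100,-35,34]),V(245,302))],[.7])
for th in (.4,.55,.7): print(th,proj("wrist",W(p,np.r_[knob(th,0,42.5),knob(th,24,42.5),knob(th,34,10.5)]),po)*1.25)
np.save("p.npy",p)
E
python3 fit.py | sed -n '/----/,$p'
```

```text
----
[ 0.61892068  0.18594591 -0.13474456] [[-3.5, -2.1], [-0.5, -0.2], [-2.3, 0.3], [-0.6, 0.2], [-1.8, -2.4], [-1.5, -2.6], [-3.3, 1.0], [-0.7, -1.6], [-0.9, 1.3], [-0.1, -1.7], [-1.7, -1.0], [-0.6, -0.9], [-1.1, 0.0], [0.3, -0.4], [-2.8, -0.7], [0.4, -0.3], [-3.1, -1.1], [-2.2, 0.2]]
[ 0.6199998   0.18833744 -0.13322617] [[1.3, -0.3], [-0.7, 0.1], [2.4, 0.1], [-1.3, -0.3], [-0.5, 0.7]]
[ 0.61706242  0.18325767 -0.13297472] [[-2.5, -1.2], [0.6, 0.5], [-1.3, 1.1], [0.5, 0.9], [-1.0, -1.6], [-0.6, -2.0], [-2.0, 0.2], [0.2, -2.2], [0.3, 0.4], [0.8, -2.4], [-0.4, -1.6], [-0.1, 0.8], [1.3, -1.1]]
tab [1.66398492] [[-0.8, -1.0]]
knob [0.72825889] [[0.9, -0.1]]
door [0.59557041] [[-9.3, 16.3], [6.6, -5.9], [4.1, -7.0]]
0.4 [[453.0972733  168.32196641]
 [477.95680993 158.66862442]
 [481.73478842 167.29344666]]
0.55 [[453.0972733  168.32196641]
 [479.30538749 162.34514693]
 [483.50908802 172.12734431]]
0.7 [[453.0972733  168.32196641]
 [480.07006309 166.16683515]
 [484.51995635 177.15685191]]
```

```bash
python3 - <<'E'
from h import *
st()
L=[[10,-180,330],[72,-285,250],[72,-285,76]]
plan(W(P,L)); print()
for d in (.73,.6,.45,.3,.15,0,-.02):
    h=door(d,[-100,-35,4])[0]; print(d,np.round(np.array([h[0],h[1]-20])-[72,-285],0))
E
```

```text
t 1.48 pos [0.5673 0.1278 0.3891] ls [-43.4 -64.5 389.1] rot [ 0.216  3.132 -0.01 ] F [ 3.4 -3.4  0.1] w -0.0 q [ 0.18  0.03  1.59 -0.01  1.52 -1.25]
[-0.054, -0.115, 0.06, -0.006, 0.003, -0.003] dist 0.14
[-0.116, -0.219, 0.141, -0.006, 0.003, -0.003] dist 0.285
[-0.115, -0.218, 0.315, -0.006, 0.003, -0.003] dist 0.4

0.73 [-1. 42.]
0.6 [-13.  50.]
0.45 [-25.  60.]
0.3 [-35.  72.]
0.15 [-44.  85.]
0 [-50. 100.]
-0.02 [-51. 102.]
```

Emit:
apply_moves(deltas=[[-0.015,-0.035,0.01,0,0,0,1],[-0.03,-0.07,0.025,0,0,0,1],[-0.05,-0.105,0.04,0,0,0,1],[-0.07,-0.135,0.06,0,0,0,1],[-0.09,-0.165,0.08,0,0,0,1],[-0.105,-0.195,0.1,0,0,0,1],[-0.115,-0.215,0.13,0,0,0,1],[-0.115,-0.218,0.165,0,0,0,1]])

```text
time: 2.15
tool_pos: [0.6499, -0.0995, 0.2254]
tcp_rot: [0.214, 3.13, -0.003]
wrist_force: [1.4, 0.6, 0.5]
width: 0.001
```

Emit:
apply_moves(deltas=[[0,0,0.035,0,0,0,1],[0,0,0.07,0,0,0,1],[0,0,0.105,0,0,0,1],[0,0,0.135,0,0,0,1],[0,0,0.148,0,0,0,1],[0,0,0.148,0,0,0,1]])

```text
time: 2.65
tool_pos: [0.6439, -0.0942, 0.0722]
tcp_rot: [-0.208, -3.125, -0.002]
wrist_force: [-0.4, 0.1, -0.0]
width: -0.002
```

```bash
python3 - <<'E'
from h import *
st(); plan(W(P,[72,-285,76]))
E
```

```text
t 2.65 pos [ 0.6439 -0.0942  0.0722] ls [  62.4 -274.3   72.2] rot [-2.080e-01 -3.125e+00 -2.000e-03] F [-0.4  0.1 -0. ] w -0.0 q [-0.18  0.36  1.79 -0.    1.   -1.62]
[-0.01, -0.011, -0.004, 0.0, -0.009, 0.002] dist 0.015
```

Emit:
apply_moves(deltas=[[-0.009,0.015,-0.003,0,0,0,1],[-0.006,0.033,-0.003,0,0,0,1],[0.003,0.041,-0.003,0,0,0,1],[0.015,0.051,-0.003,0,0,0,1],[0.025,0.062,-0.003,0,0,0,1],[0.033,0.074,-0.003,0,0,0,1],[0.038,0.082,-0.003,0,0,0,1],[0.04,0.088,-0.003,0,0,0,1]])

```text
time: 3.32
tool_pos: [0.6195, -0.0011, 0.0814]
tcp_rot: [0.207, 3.134, 0.0]
wrist_force: [-0.3, -1.9, 0.3]
width: -0.001
```

```bash
python3 - <<'E'
from h import *
st()
E
```

```text
t 3.32 pos [ 0.6195 -0.0011  0.0814] ls [  25.7 -185.2   81.4] rot [0.207 3.134 0.   ] F [-0.3 -1.9  0.3] w -0.0 q [-0.04  0.29  1.86  0.    0.99 -1.48]
```

Emit:
apply_moves(deltas=[[0.001,0.003,0,0,0,0,1],[0.002,0.005,0,0,0,0,1],[0.002,0.006,0,0,0,0,1],[0.002,0.006,0,0,0,0,1]])

```text
time: 3.65
tool_pos: [0.6195, -0.0002, 0.0814]
tcp_rot: [0.206, 3.133, -0.01]
wrist_force: [-1.0, -13.4, 4.4]
width: 0.002
```

```bash
python3 - <<'E'
from h import *
st()
E
```

```text
t 3.65 pos [ 6.195e-01 -2.000e-04  8.140e-02] ls [  25.6 -184.4   81.4] rot [ 0.206  3.133 -0.01 ] F [ -1.  -13.4   4.4] w 0.0 q [-0.04  0.29  1.86 -0.01  0.99 -1.47]
```

Emit:
apply_moves(deltas=[[0,-0.025,0,0,0,0,1],[0,-0.04,-0.02,0,0,0,1],[0,-0.045,-0.06,0,0,0,1],[0,-0.045,-0.1,0,0,0,1],[0,-0.045,-0.14,0,0,0,1],[0,-0.03,-0.175,0,0,0,1],[0,0.0,-0.2,0,0,0,1],[-0.01,0.035,-0.2,0,0,0,1]])

```text
time: 4.32
tool_pos: [0.6362, 0.0367, 0.2895]
tcp_rot: [0.213, 3.122, 0.002]
wrist_force: [1.8, 0.5, 0.5]
width: 0.0
```

```bash
python3 - <<'E'
from h import *
st(); plan(W(P,[45,12,290]))
for a,L in((1.81,3.95),(2,3.9)): print(lever(a,62),loop(a,L))
E
```

```text
t 4.32 pos [0.6362 0.0367 0.2895] ls [  37.1 -145.6  289.5] rot [2.130e-01 3.122e+00 2.000e-03] F [1.8 0.5 0.5] w 0.0 q [ 0.02  0.16  1.63 -0.    1.35 -1.42]
[-0.008, 0.158, -0.0, 0.002, 0.013, -0.001] dist 0.158
[[ 45.         -79.68960102 204.23467126]] [[ 45.         -34.23222867 216.23896326]]
[[ 45.         -90.80110387 200.37644046]] [[ 45.         -51.47682121 221.87685938]]
```

Emit:
apply_moves(deltas=[[-0.004,0.04,0,0,0,0,1],[-0.006,0.08,0,0,0,0,1],[-0.008,0.12,0,0,0,0,1],[-0.008,0.15,0,0,0,0,1],[-0.008,0.158,0,0,0,0,1],[-0.008,0.158,0.03,0,0,0,1],[-0.008,0.158,0.05,0,0,0,1],[-0.008,0.158,0.05,0,0,0,1]])

```text
time: 4.98
tool_pos: [0.6589, 0.1921, 0.2243]
tcp_rot: [-0.207, -3.126, 0.005]
wrist_force: [-0.9, 0.9, -1.7]
width: 0.001
```

```bash
python3 - <<'E'
from h import *
s=st(); plan(W(P,[45,5,209]))
a=vision.read_camera("side")[130:270,200:360]; b=vision.read_camera("wrist")[100:400,200:440]
o=np.hstack([cv2.resize(a,(500,438),interpolation=cv2.INTER_CUBIC),cv2.resize(b,(300,375),interpolation=cv2.INTER_CUBIC)[:438] if 0 else cv2.copyMakeBorder(cv2.resize(b,(300,375)),0,63,0,0,0)])
cv2.imwrite("pics/s2.png",cv2.convertScaleAbs(o[:,:,::-1],alpha=1.5))
E
```

```text
t 4.98 pos [0.6589 0.1921 0.2243] ls [ 38.8  11.5 224.3] rot [-0.207 -3.126  0.005] F [-0.9  0.9 -1.7] w 0.0 q [ 0.25  0.3   1.58 -0.    1.28 -1.19]
[-0.006, -0.006, 0.015, -0.004, -0.009, 0.003] dist 0.018
```

View pics/s2.png

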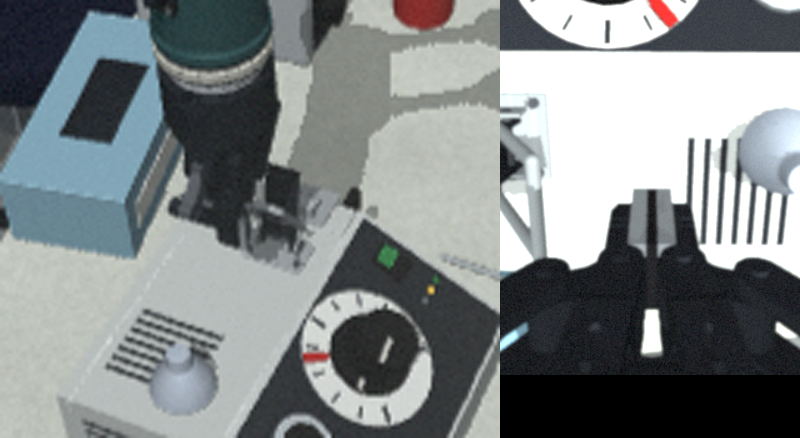

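Emit:
apply_moves(deltas=[[-0.006,-0.006,0.014,0,0,0,1],[-0.006,-0.015,0.014,0,0,0,1],[-0.006,-0.025,0.014,0,0,0,1],[-0.006,-0.035,0.013,0,0,0,1],[-0.006,-0.045,0.012,0,0,0,1],[-0.006,-0.055,0.011,0,0,0,1],[-0.006,-0.064,0.01,0,0,0,1]])

```text
time: 5.67
tool_pos: [0.6609, 0.1282, 0.2247]
tcp_rot: [0.21, 3.129, 0.005]
wrist_force: [-2.2, 3.4, 12.7]
width: 0.003
```

```bash
python3 - <<'E'
from h import *
s=st()
E
```

```text
t 5.67 pos [0.6609 0.1282 0.2247] ls [ 49.3 -51.6 224.7] rot [0.21  3.129 0.005] F [-2.2  3.4 12.7] w 0.0 q [ 0.15  0.26  1.62  0.    1.25 -1.28]
```

```bash
python3 - <<'E'
from h import *
s=st()
a=vision.read_camera("side")[130:270,200:360]; b=vision.read_camera("wrist")[100:400,200:440]
o=np.hstack([cv2.resize(a,(400,350),interpolation=cv2.INTER_CUBIC),cv2.copyMakeBorder(cv2.resize(b,(400,500)),0,0,0,0,0)[:350]])
cv2.imwrite("pics/s3.png",cv2.convertScaleAbs(o[:,:,::-1],alpha=1.5))
E
```

```text
t 5.67 pos [0.6609 0.1282 0.2247] ls [ 49.3 -51.6 224.7] rot [0.21  3.129 0.005] F [-2.2  3.4 12.7] w 0.0 q [ 0.15  0.26  1.62  0.    1.25 -1.28]
```

View pics/s3.png

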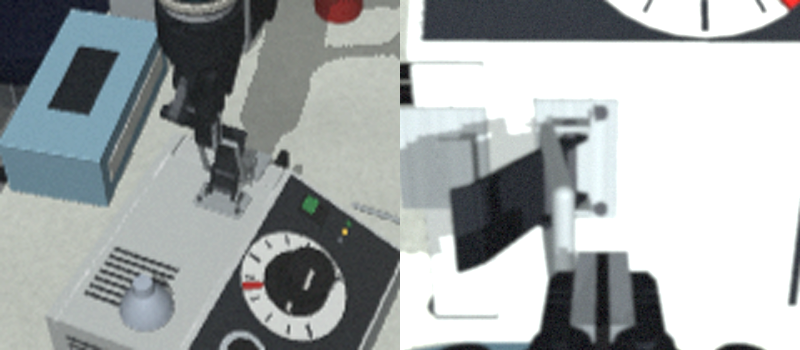

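Emit:
apply_moves(deltas=[[0.003,-0.006,0,0,0,0,1],[0.004,-0.012,0,0,0,0,1],[0.004,-0.018,0,0,0,0,1],[0.004,-0.022,0,0,0,0,1],[0.004,-0.022,0,0,0,0,1]])

```text
time: 6.18
tool_pos: [0.6526, 0.1056, 0.2204]
tcp_rot: [0.21, 3.134, -0.001]
wrist_force: [-0.5, -0.8, 4.1]
width: 0.0
```

```bash
python3 - <<'E'
from h import *
s=st()
a=vision.read_camera("top")[115:245,195:355]; b=vision.read_camera("wrist")[100:400,200:440]
o=np.hstack([cv2.resize(a,(480,390),interpolation=cv2.INTER_CUBIC),cv2.resize(b,(312,390))])
cv2.imwrite("pics/s4.png",cv2.convertScaleAbs(o[:,:,::-1],alpha=1.5))
E
```

```text
t 6.18 pos [0.6526 0.1056 0.2204] ls [ 44.2 -75.1 220.4] rot [ 2.100e-01  3.134e+00 -1.000e-03] F [-0.5 -0.8  4.1] w 0.0 q [ 0.12  0.24  1.65 -0.    1.25 -1.31]
```

View pics/s4.png

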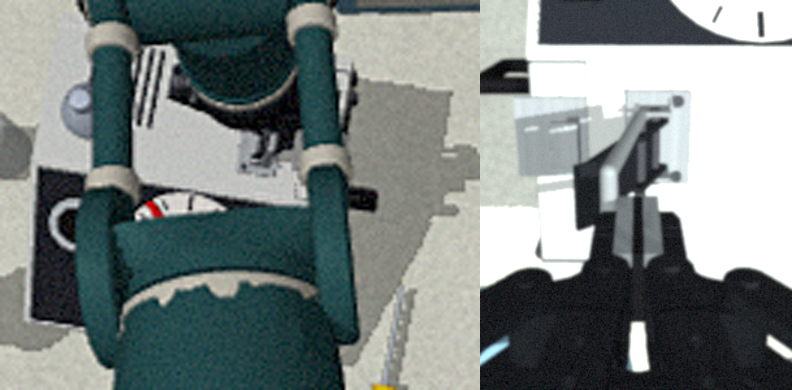

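Emit:
apply_moves(deltas=[[0,-0.008,-0.001,0,0,0,1],[0,-0.014,-0.001,0,0,0,1],[0,-0.014,-0.001,0,0,0,1],[0,-0.014,-0.001,0,0,0,1]])

```text
time: 6.62
tool_pos: [0.6501, 0.0928, 0.2203]
tcp_rot: [-0.209, -3.133, 0.0]
wrist_force: [0.2, -0.4, 0.6]
width: -0.002
```

```bash
python3 - <<'E'
from h import *
s=st()
E
```

```text
t 6.62 pos [0.6501 0.0928 0.2203] ls [ 43.4 -88.1 220.3] rot [-0.209 -3.133  0.   ] F [ 0.2 -0.4  0.6] w -0.0 q [ 0.1   0.24  1.66  0.    1.25 -1.33]
```

Emit:
apply_moves(deltas=[[0,0,-0.02,0,0,0,1],[-0.001,-0.02,-0.02,0,0,0,1],[-0.002,-0.04,-0.02,0,0,0,1],[-0.002,-0.045,-0.02,0,0,0,1],[-0.002,-0.045,-0.02,0,0,0,1]])

```text
time: 7.03
tool_pos: [0.6464, 0.0473, 0.2409]
tcp_rot: [-0.211, -3.134, -0.0]
wrist_force: [-0.3, 0.6, -0.3]
width: 0.002
```

```bash
python3 - <<'E'
from h import *
s=st()
a=vision.read_camera("side")[150:260,230:330]; b=vision.read_camera("wrist")[60:400,170:470]
o=np.hstack([cv2.resize(a,(400,440),interpolation=cv2.INTER_CUBIC),cv2.resize(b,(388,440))])
cv2.imwrite("pics/s5.png",cv2.convertScaleAbs(o[:,:,::-1],alpha=1.2))
for a in (1.8,2.0): print(a,lever(a,62,4),lever(a,50,4),lever(a,18))
E
```

```text
t 7.03 pos [0.6464 0.0473 0.2409] ls [  45.9 -133.7  240.9] rot [-0.211 -3.134 -0.   ] F [-0.3  0.6 -0.3] w 0.0 q [ 0.03  0.21  1.65  0.    1.28 -1.4 ]
1.8 [[ 45.         -82.98192039 203.46974474]] [[ 45.         -80.25549526 191.78357317]] [[ 45.         -69.0896377  161.52925736]]
2.0 [[ 45.         -94.43829357 198.71185312]] [[ 45.         -89.44453153 187.800284  ]] [[ 45.         -72.49064306 160.36735368]]
```

View pics/s5.png

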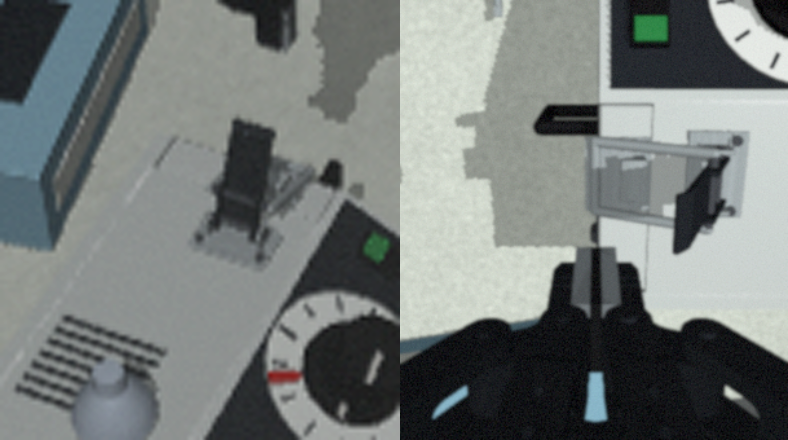

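```bash
python3 - <<'E'
from h import *
s=st(); po=(s["tool_pos"],s["tcp_rot"])
r=least_squares(lambda q:proj("wrist",W(P,[q[0],q[1],135]),po)[0]-[318.5,196],[45,-130]); print("bar",r.x)
p0=Ro.from_euler("z",-P[2]).apply(s["tool_pos"]-[P[0],P[1],0])*1000
for a in (2.0,1.8,1.6,1.4,1.2,1,.8,.6,.45,.3,.15,.05,0):
    c=lever(a,53,4)[0]-[0,7.8,0]; d=c-p0; print(a,np.round([-d[0],d[1],-d[2]],0))
E
```

```text
t 7.13 pos [0.6465 0.0487 0.2407] ls [  45.8 -132.3  240.7] rot [-2.090e-01 -3.134e+00 -1.000e-03] F [0.3 0.2 0.2] w -0.0 q [ 0.04  0.21  1.65  0.    1.28 -1.4 ]
bar [  43.87465663 -133.36708105]
2.0 [ 1. 34. 50.]
1.8 [ 1. 44. 46.]
1.6 [ 1. 54. 44.]
1.4 [ 1. 65. 44.]
1.2 [ 1. 75. 46.]
1 [ 1. 85. 50.]
0.8 [ 1. 94. 56.]
0.6 [  1. 101.  64.]
0.45 [  1. 105.  70.]
0.3 [  1. 109.  77.]
0.15 [  1. 111.  85.]
0.05 [  1. 112.  90.]
0 [  1. 112.  93.]
```

Emit:
apply_moves(deltas=[[0,0.008,0.03,0,0,0,1],[0.001,0.014,0.05,0,0,0,1],[0.001,0.024,0.051,0,0,0,1],[0.001,0.034,0.05,0,0,0,1],[0.001,0.044,0.047,0,0,0,1],[0.001,0.054,0.045,0,0,0,1],[0.001,0.065,0.045,0,0,0,1],[0.001,0.075,0.047,0,0,0,1]])

```text
time: 7.8
tool_pos: [0.6574, 0.1244, 0.1969]
tcp_rot: [0.207, 3.13, 0.001]
wrist_force: [0.1, -1.0, 1.2]
width: -0.003
```

```bash
python3 - <<'E'
from h import *
s=st()
E
```

```text
t 7.8 pos [0.6574 0.1244 0.1969] ls [ 46.4 -55.8 196.9] rot [2.07e-01 3.13e+00 1.00e-03] F [ 0.1 -1.   1.2] w -0.0 q [ 0.15  0.27  1.66 -0.    1.21 -1.29]
```

Emit:
apply_moves(deltas=[[0,0.01,0.003,0,0,0,1],[0,0.019,0.009,0,0,0,1],[0,0.026,0.017,0,0,0,1],[0,0.03,0.023,0,0,0,1],[0,0.034,0.03,0,0,0,1],[0,0.035,0.034,0,0,0,1],[0,0.036,0.037,0,0,0,1],[0,0.036,0.037,0,0,0,1]])

```text
time: 8.47
tool_pos: [0.6593, 0.1581, 0.1553]
tcp_rot: [-0.208, -3.131, 0.001]
wrist_force: [-0.1, -0.1, 1.2]
width: 0.004
```

```bash
python3 - <<'E'
from h import *
s=st()
E
```

```text
t 8.47 pos [0.6593 0.1581 0.1553] ls [ 43.7 -22.2 155.3] rot [-2.080e-01 -3.131e+00  1.000e-03] F [-0.1 -0.1  1.2] w 0.0 q [ 0.2   0.32  1.67 -0.    1.15 -1.24]
```

Emit:
apply_moves(deltas=[[0,0.001,0.003,0,0,0,1],[0,0.001,0.006,0,0,0,1],[0,0.001,0.008,0,0,0,1],[0,0.001,0.01,0,0,0,1],[0,0.001,0.01,0,0,0,1],[0,0.001,0.01,0,0,0,1]])

```text
time: 8.97
tool_pos: [0.6607, 0.1592, 0.148]
tcp_rot: [0.209, 3.134, -0.0]
wrist_force: [-2.9, -0.8, 4.4]
width: -0.001
```

```bash
python3 - <<'E'
from h import *
s=st()
E
```

```text
t 8.97 pos [0.6607 0.1592 0.148 ] ls [ 45.  -20.9 148. ] rot [ 0.209  3.134 -0.   ] F [-2.9 -0.8  4.4] w -0.0 q [ 0.2   0.33  1.68 -0.    1.13 -1.24]
```

Emit:
apply_moves(deltas=[[0,0,0.003,0,0,0,1],[0,0,0.005,0,0,0,1],[0,0,0.005,0,0,0,1],[0,0,-0.03,0,0,0,1],[0.02,0,-0.07,0,0,0,1],[0.04,0,-0.11,0,0,0,1],[0.06,0,-0.13,0,0,0,0.6],[0.06,0,-0.13,0,0,0,0]])

```text
time: 9.63
tool_pos: [0.6019, 0.1688, 0.2857]
tcp_rot: [0.207, 3.124, 0.006]
wrist_force: [1.0, -0.4, 1.6]
width: 0.272
```

```bash
python3 - <<'E'
from h import *
s=st(); im=vision.read_camera("wrist"); np.save("w2.npy",np.r_[s["tool_pos"],s["tcp_rot"]])
cv2.imwrite("pics/w2.png",cv2.convertScaleAbs(cv2.resize(im[0:400,120:520,::-1],None,fx=1.5,fy=1.5,interpolation=cv2.INTER_CUBIC),alpha=1.1))
E
```

```text
t 9.63 pos [0.6019 0.1688 0.2857] ls [-14.6 -19.3 285.7] rot [0.207 3.124 0.006] F [ 1.  -0.4  1.6] w 0.27 q [ 0.23  0.13  1.66  0.    1.34 -1.21]
```

View pics/w2.png

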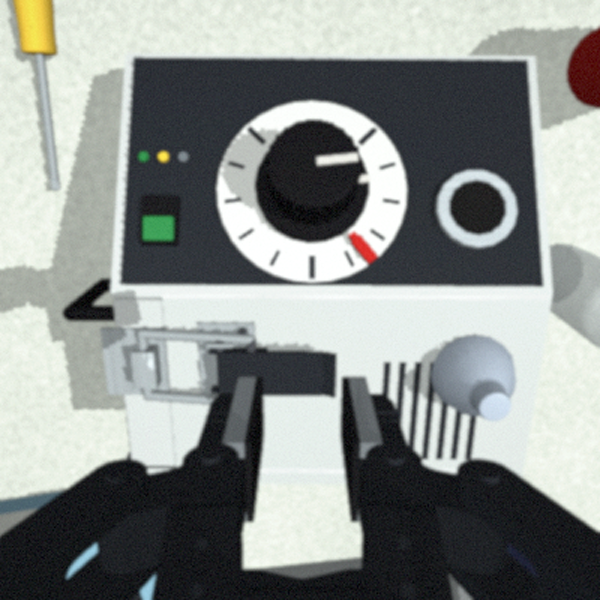

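```bash
python3 - <<'E'
from h import *
w=np.load("w2.npy"); po=(w[:3],w[3:]); V=lambda u,v:np.array((u/1.5+120,v/1.5))
C=G-25*N
print("dial resid px (1.5x)",(proj("wrist",W(P,C),po)[0]-V(311.5,191))*1.5)
O=V(311.5,191)-proj("wrist",W(P,C),po)[0]
for nm,r,h,px in (("tabmid",47,7,V(363,249)),("tick",33,10.5,V(363,178)),("lineEnd",24,42.5,V(357,157)),("tabmid_noO",47,7,V(363,249)-O),("tick_noO",33,10.5,V(363,178)-O),("line_noO",24,42.5,V(357,157)-O)):
    q=least_squares(lambda q:proj("wrist",W(P,knob(q[0],q[1],h)),po)[0]-px,[1.,r]); print(nm,q.x)
# line direction from two points on the knob top
q=least_squares(lambda q:np.r_[proj("wrist",W(P,knob(q[0],q[1],42.5)),po)[0]-V(357,157),proj("wrist",W(P,knob(q[0],q[2],42.5)),po)[0]-V(316,161)],[.7,24,3]);print(q.x,q.fun)
st()
R=Rdown(P[2])*Ro.from_euler("y",0)
Rt=Ro.from_euler("z",P[2])*Ro.from_matrix(np.c_[-U,[0,1,0],-N])
for h in(90,13): 
    t=W(P,G+N*(h-27))[0]; print(h,t); plan(t,Rt)
E
```

```text
dial resid px (1.5x) [-0.48238453 -1.56320725]
tabmid [ 1.68954495 48.62204093]
tick [ 0.65748696 30.68634939]
lineEnd [ 0.66950682 23.51193191]
tabmid_noO [ 1.68174382 47.72343539]
tick_noO [ 0.62494299 30.56187485]
line_noO [ 0.63111262 23.3912654 ]
[ 0.66882162 23.51243358  1.66314199] [-0.00206826 -0.01910694  0.02918171  0.26958158]
t 9.68 pos [0.6022 0.1683 0.2825] ls [-14.2 -19.8 282.5] rot [0.207 3.126 0.004] F [-0.   0.2 -0.5] w 0.36 q [ 0.23  0.14  1.66  0.    1.34 -1.21]
90 [0.52064583 0.18715887 0.180629  ]
[0.084, 0.008, 0.101, 0.004, -0.48, 0.002] dist 0.132
13 [0.55643149 0.18230755 0.112638  ]
[0.049, 0.007, 0.17, 0.004, -0.48, 0.002] dist 0.177
```

Emit:
apply_moves(deltas=[[0.03,0.002,0.02,0,-0.12,0,0],[0.055,0.005,0.045,0,-0.24,0,0],[0.075,0.007,0.075,0,-0.36,0,0],[0.084,0.008,0.101,0,-0.48,0,0],[0.084,0.008,0.101,0,-0.48,0,0],[0.084,0.008,0.101,0,-0.48,0,0]])

```text
time: 10.18
tool_pos: [0.5095, 0.1831, 0.1652]
tcp_rot: [0.17, 2.673, -0.055]
wrist_force: [0.4, 0.8, 0.7]
width: 1.005
```

```bash
python3 - <<'E'
from h import *
st()
Rt=Ro.from_euler("z",P[2])*Ro.from_matrix(np.c_[-U,[0,1,0],-N])
plan([W(P,G+N*(h-27))[0] for h in (50,14)],Rt)
E
```

```text
t 10.18 pos [0.5095 0.1831 0.1652] ls [-108.1  -17.5  165.2] rot [ 0.17   2.673 -0.055] F [0.4 0.8 0.7] w 1.01 q [ 0.47 -0.16  2.25 -0.41  0.71 -0.71]
[-0.017, 0.006, 0.031, -0.007, -0.024, 0.009] dist 0.036
[-0.018, 0.006, 0.067, -0.007, -0.024, 0.009] dist 0.069
```

Emit:
apply_moves(deltas=[[-0.01,0.004,0,-0.005,-0.02,0.008,0],[-0.018,0.006,0,-0.007,-0.024,0.009,0],[-0.018,0.006,0,-0.007,-0.024,0.009,0],[-0.018,0.006,0,-0.007,-0.024,0.009,0]])

```text
time: 10.52
tool_pos: [0.5398, 0.1913, 0.1887]
tcp_rot: [0.187, 2.626, -0.029]
wrist_force: [0.1, 0.2, 0.8]
width: 1.001
```

```bash
python3 - <<'E'
from h import *
st()
Rt=Ro.from_euler("z",P[2])*Ro.from_matrix(np.c_[-U,[0,1,0],-N])
plan([W(P,G+N*(h-27))[0] for h in (50,14)],Rt)
E
```

```text
t 10.52 pos [0.5398 0.1913 0.1887] ls [-79.2  -5.3 188.7] rot [ 0.187  2.626 -0.029] F [0.1 0.2 0.8] w 1.0 q [ 0.46 -0.14  2.2  -0.43  0.69 -0.69]
[0.021, -0.007, 0.038, 0.01, 0.021, -0.01] dist 0.044
[0.021, -0.008, 0.074, 0.01, 0.021, -0.01] dist 0.077
```

Emit:
apply_moves(deltas=[[0.018,-0.006,0,0.009,0.021,-0.009,0],[0.018,-0.006,0,0.009,0.021,-0.009,0],[0.018,-0.006,0,0.009,0.021,-0.009,0],[0.018,-0.006,0,0.009,0.021,-0.009,0],[0.018,-0.006,0,0.009,0.021,-0.009,0],[0.018,-0.006,0,0.009,0.021,-0.009,0]])

```text
time: 11.02
tool_pos: [0.5193, 0.1866, 0.176]
tcp_rot: [0.177, 2.653, -0.046]
wrist_force: [-0.8, -0.4, 0.5]
width: 1.001
```

```bash
python3 - <<'E'
from h import *
st()
Rt=Ro.from_euler("z",P[2])*Ro.from_matrix(np.c_[-U,[0,1,0],-N])
plan([W(P,G+N*(h-27))[0] for h in (50,14)],Rt)
E
```

```text
t 11.02 pos [0.5193 0.1866 0.176 ] ls [-98.8 -12.8 176. ] rot [ 0.177  2.653 -0.046] F [-0.8 -0.4  0.5] w 1.0 q [ 0.47 -0.16  2.23 -0.42  0.71 -0.7 ]
[-0.003, 0.001, 0.037, -0.001, -0.005, 0.002] dist 0.037
[-0.004, 0.001, 0.073, -0.001, -0.005, 0.002] dist 0.073
```

Emit:
apply_moves(deltas=[[-0.003,0.001,0.015,0,0,0,0],[-0.003,0.001,0.03,0,0,0,0],[-0.003,0.001,0.045,0,0,0,0],[-0.003,0.001,0.055,0,0,0,0],[-0.003,0.001,0.065,0,0,0,0],[-0.003,0.001,0.072,0,0,0,0],[-0.003,0.001,0.072,0,0,0,0],[-0.003,0.001,0.072,0,0,0,0]])

```text
time: 11.68
tool_pos: [0.555, 0.1825, 0.1132]
tcp_rot: [0.177, 2.654, -0.047]
wrist_force: [-0.1, -0.4, -0.9]
width: 1.0
```

```bash
python3 - <<'E'
from h import *
st()
Rt=Ro.from_euler("z",P[2])*Ro.from_matrix(np.c_[-U,[0,1,0],-N])
plan([W(P,G+N*(h-27))[0] for h in (14,)],Rt)
E
```

```text
t 11.68 pos [0.555  0.1825 0.1132] ls [-62.9 -12.  113.2] rot [ 0.177  2.654 -0.047] F [-0.1 -0.4 -0.9] w 1.0 q [ 0.42 -0.01  2.23 -0.48  0.56 -0.65]
[-0.001, 0.0, 0.0, -0.002, -0.006, 0.002] dist 0.001
```

Emit:
apply_moves(deltas=[[0,0,0,0,0,0,0.3],[0,0,0,0,0,0,0.5],[0,0,0,0,0,0,0.7],[0,0,0,0,0,0,0.7],[0,0,0,0,0,0,0.7],[0,0,0,0,0,0,0.7]], squeeze=25)

```text
time: 12.18
tool_pos: [0.5551, 0.182, 0.1145]
tcp_rot: [0.178, 2.653, -0.048]
wrist_force: [-3.6, -4.8, 4.8]
width: 0.577
```

```bash
python3 - <<'E'
from h import *
s=st();np.save("g.npy",s["tcp_rot"])
E
```

```text
t 12.18 pos [0.5551 0.182  0.1145] ls [-62.7 -12.5 114.5] rot [ 0.178  2.653 -0.048] F [-3.6 -4.8  4.8] w 0.58 q [ 0.42 -0.01  2.23 -0.48  0.56 -0.65]
```

Emit:
apply_moves(deltas=[[0,0,0,0,0,0.1,0.7],[0,0,0,0,0,0.2,0.7],[0,0,0,0,0,0.3,0.7],[0,0,0,0,0,0.4,0.7],[0,0,0,0,0,0.5,0.7],[0,0,0,0,0,0.6,0.7],[0,0,0,0,0,0.7,0.7],[0,0,0,0,0,0.7,0.7]])

```text
time: 12.85
tool_pos: [0.5554, 0.1825, 0.1146]
tcp_rot: [1.084, 2.44, 0.183]
wrist_force: [-4.3, -3.3, 5.7]
width: 0.576
```

Emit:
apply_moves(deltas=[[0,0,0,0,0,0.1,0.7],[0,0,0,0,0,0.2,0.7],[0,0,0,0,0,0.32,0.7],[0,0,0,0,0,0.32,0.7],[0,0,0,0,0,0.32,0.7],[0,0,0,0,0,0.32,0.7]])

```text
time: 13.35
tool_pos: [0.5557, 0.1827, 0.1148]
tcp_rot: [1.463, 2.256, 0.283]
wrist_force: [-3.0, -2.8, 5.0]
width: 0.576
```

```bash
python3 - <<'E'
from h import *
s=st();print("turned",(Ro.from_rotvec(np.load("g.npy")).inv()*Ro.from_rotvec(s["tcp_rot"])).as_rotvec(),s["torque"])
E
```

```text
t 13.35 pos [0.5557 0.1827 0.1148] ls [-62.2 -11.8 114.8] rot [1.463 2.256 0.283] F [-3.  -2.8  5. ] w 0.58 q [ 0.42 -0.01  2.23 -0.48  0.56  0.37]
turned [-2.04742202e-03 -1.67908375e-04  1.01719819e+00] [-0.26208276 -0.10516025 -0.18961313]
```

Turned 1.017 rad. Now I'll release, back off along the tool axis and check.

Emit:
apply_moves(deltas=[[0,0,0,0,0,0,0.3],[0,0,0,0,0,0,0],[0,0,0,0,0,0,0],[0,0,0,0,0,0,0],[0,0,-0.03,0,0,0,0],[0,0,-0.07,0,0,0,0],[0,0,-0.11,0,0,0,0],[0,0,-0.13,0,0,0,0]])

```text
time: 14.02
tool_pos: [0.4955, 0.1919, 0.233]
tcp_rot: [1.465, 2.254, 0.288]
wrist_force: [0.2, 0.5, 0.9]
width: 1.0
```

Emit:
apply_moves(deltas=[[0,0,-0.01,0,0,-0.12,0],[0,0,-0.02,0,0,-0.24,0],[0,0,-0.03,0,0,-0.36,0],[0,0,-0.04,0,0,-0.48,0],[0,0,-0.05,0,0,-0.6,0],[0,0,-0.06,0,0,-0.72,0],[0,0,-0.06,0,0,-0.84,0],[0,0,-0.06,0,0,-0.96,0]])

```text
time: 14.68
tool_pos: [0.4677, 0.1951, 0.2827]
tcp_rot: [0.248, 2.646, -0.027]
wrist_force: [-0.4, 0.3, 0.1]
width: 0.997
```

Emit:
apply_moves(deltas=[[0,0,0,0,0,0,0],[0,0,0,0,0,0,0],[0,0,0,0,0,0,0]])

```text
time: 14.93
tool_pos: [0.4675, 0.1946, 0.2814]
tcp_rot: [0.26, 2.647, -0.026]
wrist_force: [-0.1, 0.1, -0.5]
width: 1.001
```

```bash
python3 - <<'E'
from h import *
s=st(); im=vision.read_camera("wrist"); np.save("w3.npy",np.r_[s["tool_pos"],s["tcp_rot"]])
cv2.imwrite("pics/w3.png",cv2.convertScaleAbs(cv2.resize(im[:,120:520,::-1],None,fx=1.5,fy=1.5,interpolation=cv2.INTER_CUBIC),alpha=1.1))
E
```

```text
t 14.93 pos [0.4675 0.1946 0.2814] ls [-151.2  -11.7  281.4] rot [ 0.26   2.647 -0.026] F [-0.1  0.1 -0.5] w 1.0 q [ 0.55 -0.34  2.17 -0.37  0.96 -0.67]
```

View pics/w3.png

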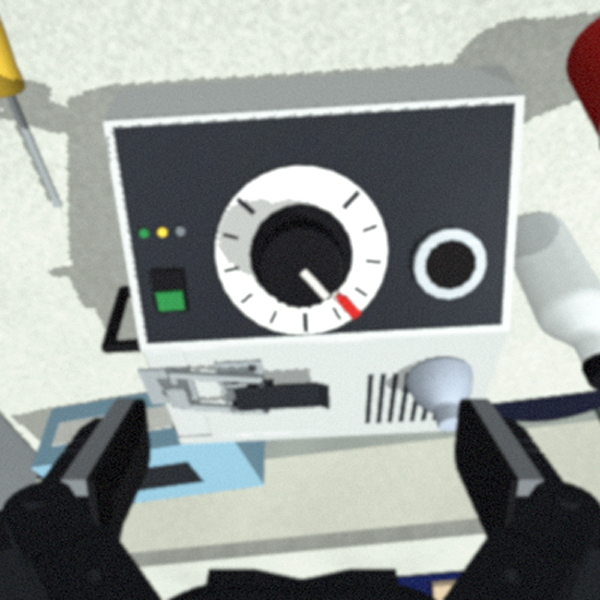

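```bash
python3 - <<'E'
from h import *
w=np.load("w3.npy"); po=(w[:3],w[3:]); V=lambda u,v:np.array((u/1.5+120,v/1.5))
C=G-25*N; O=V(302,249.5)-proj("wrist",W(P,C),po)[0]; print("dial off px",O*1.5)
for o in (0*O,O):
    for nm,r,h,px in (("tab",47,7,V(348.5,306)),("lineEnd",24,42.5,V(326,296.5)),("lineMid",10,42.5,V(314,283))):
        print(nm,least_squares(lambda q:proj("wrist",W(P,knob(q[0],q[1],h)),po)[0]-px-o,[1.6,r]).x)
    q=least_squares(lambda q:np.r_[proj("wrist",W(P,knob(q[0],q[1],42.5)),po)[0]-o-V(326,296.5),proj("wrist",W(P,knob(q[0],q[2],42.5)),po)[0]-o-V(303,271)],[1.6,24,3]);print(q.x,np.round(q.fun,1))
# sub-pixel tab / line directions straight from the picture
im=cv2.imread("pics/w3.png").astype(int); b,g,r=im[...,0],im[...,1],im[...,2]
m=((r>150)&(g<110)); m[:,:320]=0;m[:,380:]=0;m[:280]=0;m[330:]=0; print("tab",np.argwhere(m)[:,::-1].mean(0))
l=((g>140)); M=np.zeros_like(l); M[265:300,296:328]=1; yx=np.argwhere(l&M); print("line",cv2.fitLine(yx[:,::-1].astype(np.float32),cv2.DIST_L2,0,.01,.01).ravel(),len(yx), yx.min(0),yx.max(0))
E
```

```text
dial off px [ 1.43593627 -3.70014808]
tab [ 1.67607847 48.03314111]
lineEnd [ 1.69146015 23.19372126]
lineMid [ 1.67696229 12.00586205]
[ 1.69075351 23.1929395   2.08439911] [ 0.  -0.  -0.1  0.1]
tab [ 1.62375028 46.75801609]
lineEnd [ 1.59293509 22.10489914]
lineMid [ 1.4797552  11.09064634]
[ 1.58709446 22.09833882  1.25521984] [ 0.1 -0.1 -1.6  1.8]
tab [348.37974684 306.35443038]
line [  0.6696313    0.74269366 314.32828    283.9088    ] 329 [269 300] [299 327]
```

```bash
python3 - <<'E'
from h import *
st(); print(job.finish_job())
E
```

```text
t 14.98 pos [0.4675 0.1946 0.2814] ls [-151.2  -11.7  281.4] rot [ 0.259  2.647 -0.026] F [-0.2 -0.7  0.2] w 1.0 q [ 0.55 -0.34  2.17 -0.37  0.96 -0.67]
the job is handed in; nothing more can be done
None
```

All four steps are done, and I handed the job in at about 15 s of the 59 s allowed; no verdict was reported.

- **Door:** I pushed it by its handle until it met the stop at about 13 N. It looks flush with the console in the wrist pictures.
- **Latch:** The loop fell over the keeper. Before I pressed the lever, its bar lay about 22 mm outward of where I take the seat to be, since the seat's position isn't given. I then pressed the lever down until its face measured 148 mm above the desk, which is flat. The last pictures show the lever flat and the loop hooked. The force peaked at only about 4 N, so I did not separately feel the snap over centre.
- **Knob:** I turned it 1.02 rad. In the last picture the white line reads about 1.69 rad and the red tab about 1.68, against a tolerance of about 0.1.
- **Disagreement in the check:** If I re-centre on the dial's outline instead, the line reads 1.59 and the tab 1.62. That fits the line less well, but it is still within tolerance.
- **Other objects:** The red tab still reads about the same as at the start, and nothing I could see in the pictures was disturbed. The gripper is open and clear of everything.

While I was swinging the loop, its bar lifted the fingertips by about 10 mm (13 N upward) before it passed upright. It then dropped as intended.

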